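Open the nursery music box and start it

ROBOT

A 6-joint arm with a two-finger parallel gripper is mounted at the origin on the work surface. World frame = base frame: x ahead of the robot, y to its left, z up, the work surface at z = 0. Lengths are in mm, angles in rad, forces in N, time in s.
With the tool pointing down it reaches from about 300 to 775 mm from the base axis. Payload 14.6 kg.
Tool frame: the origin (TCP) lies on the front face of the gripper's body, between the roots of the fingers; the fingertips stand 97 mm ahead of it and the grasp point (between the pads) lies 78 mm ahead of it; z points along the fingers, y is the line along which they close (so a half turn about z gives the same grasp; the last joint's range is limited). The gripper opens to 94 mm and grips with 3 to 60 N. Pads are 16 mm wide; open, the fingers measure 119 mm over their backs; the gripper's body (75 mm by 177 mm) begins 78 mm behind the grasp point.
Start: joints at [1.183, 0.3, 1.521, -0, 1.321, -0.067], TCP at [173.427, 521.932, 302.646] pointing down, gripper open.
Joint ranges: [-3.03, 3.03], [-0.79, 2.21], [0.23, 2.52], [-1.04, 4.18], [0, 3.07], [-2.55, 2.55]. Speed limits (rad/s): [2.22, 2.22, 2.57, 3.14, 3.14, 3.14].

INTERFACE

Orientations are given as [roll, pitch, yaw] about the fixed x, y, z axes, in that order (R = Rz(yaw) Ry(pitch) Rx(roll)).
In Python, from cell import * gives the robot as it stands.
- The arm moves only by the tool carry_out, never from a script. Its arguments are lists of equal length, an entry for each row: "slide": the shift along the world's x, y, z scaled (see below), a list of three; "dr": the turn, a rotation vector about the world's x, y, z scaled (see below), a list of three; "gripper": the opening in per cent of the stroke, from 0 (shut) to 100 (fully open). A call has 1 to 10 rows; each row is the pose to reach, as a shift and turn from the pose commanded when the call began, turning the shorter way round; what a row does not reach only later rows make up. The controller multiplies each number of a shift by 0.25 m and each number of a turn by 360 degrees. A row lasts 1/12 s, in which the tool goes at most 41.7 mm and 7.16 degrees, less where a joint would pass 70% of its speed; a pose out of reach is approached as far as the arm can. A call with a number of a shift or a turn outside -1 to 1 is refused whole. A call with a gripper value outside its range is refused whole. The fingers move at their own pace and stop on an object; "newtons" is the grip in N (left out, the last holds). Time passes only in rows, so rows that repeat a pose let the fingers close. It gives the time, the measured TCP pose, the force, the opening and the grip force at its end, in the units of the state.
- read_state(): the state, without advancing time (a new reading comes with each control period).
- camera(name): name is "scene" or "top"; returns the picture (480x640x3 uint8, red, green, blue); there is no depth.
- camera_model(name): a dict with "vfov" (degrees; the focal length in pixels is half the picture's height over the tangent of half this angle, whatever the lens; pixels are square), "cx", "cy" (the principal point, pixels), "k1" (the pictures are not rectified: a ray, as slopes to the right and down, at radius r is drawn at 1 + k1 r^2 times it, then the intrinsics apply), "R" (3x3) and "t" (3): a world point X has camera coordinates R X + t. Camera axes: x right, y down, z forward; pixel columns grow to the right and rows downward; lengths in mm; the calibration is good to about 2 mm. A picture is of the moment at which its call begins. camera_model takes no time and is no camera call.
- sign_off(): hands the job in; it is judged then, once.
The state is a dict: "clock": time; "joints": joint angles; "qd": joint speeds; "effort": joint torques, N m; "eef_pos": TCP position; "eef_rot": TCP orientation; "wrist_force": force on the tool from outside, world axes, zero at the start; "moment": the same for the moment, N m; "finger_gap": finger opening in mm; "finger_force": force on a finger pad.
Only numpy, scipy, OpenCV 4.12 (cv2) and the standard library are available. Lean on these libraries where they do the work, as an engineer would, in place of code of your own. Each camera call takes 0.05 s, during which the arm holds its last target. There are 200 camera calls.

TASK

Start the music box on the dresser: with a fingertip under its front lip, push the lid up and over until it leans back and stays open by itself, then press the round button inside all the way down and let it come up again. Use the fingers only to push: grip and lift nothing, and leave the box and everything around it standing in place.

Things in the scene. Friction and masses are not known exactly. Their poses are not given: they have to be found in the camera images.
- music_box: Wooden music box, 130 (x) x 190 (y) x 85 mm high without lid, about 1 kg, loose. Origin: centre of its underside; x points from front (lip) to hinged back, 35 to 75 degrees left of straight ahead, so the lip faces the robot's right. Walls 8 mm; inside a deck 50 mm above the underside; on it, 45 mm to the -y side and 10 mm in front of the centre, a fixed turned wooden figure 30 mm high.
- box_hinge (a point): Middle of the lid's hinge line, at the box's back rim: 65 mm behind the box's centre, 85 mm above its underside; the hinge line runs along the box's y.
- lid_lip (a point): Middle of the lower front edge of the lid; it moves with the lid, 150 mm from the hinge line. The lid is a flat board 150 x 190 x 8 mm, about 0.2 kg, whose underside lies on the rim when shut (85 mm above the dresser); it overhangs the box's front by 20 mm as a lip that a fingertip can get under. The point's axes are the lid's: x from lip to hinge, z out of the lid's upper side.
- lid (a joint): Opening angle of the lid: 0 shut, 1.57 standing upright, 2.0 (115 degrees) against its stop, leaning back. No spring, a little damping: below about 1.52 it falls shut, beyond it it falls open and rests on the stop.
- button_top (a point): Centre of the top of the start button, a round wooden push button 28 mm across, in the deck under the lid, 20 mm in front of the box's centre and 45 mm to its +y side; its top is 64 mm above the box's underside (14 mm above the deck, 21 mm below the rim).
- start_button (a joint): How far the start button is pressed, in m: 0 up, 0.006 fully down; it springs back; fully down takes about 4 N.
- hedgehog: White ceramic hedgehog, 80 x 72 mm, 58 mm high, loose. Origin: centre of its underside.
- pyramid: Wooden stacking pyramid, 90 x 90 mm foot, 120 mm high, loose (one piece), beside the box. Origin: centre of its underside.
- bottle: Glass baby bottle, 62 mm across, 161 mm high, loose. Origin: centre of its underside.
- monitor: White monitor camera, a ball on a short stand, foot 80 mm across, 132 mm high, loose. Origin: centre of its underside.
- teether: Wooden teething ring lying flat, 64 mm across, 12 mm high, loose. Origin: centre of its underside.
- cream: Small cream jar, 52 mm across, 50 mm high, loose. Origin: centre of its underside.
Mind the look-alikes: they are no part of the job. There is more than one size of the pyramid; the one meant has the size given above.

How it is judged (in metres and radians):
On the way, in this order (a step that is already met when the one before it is completed fails the run):
1. the lid leans back on its stop (beyond 1.85 rad) with the fingers off the box (value of joint lid above 1.85 rad and velocity of joint lid below 0.2 rad/s and contact force between the fingers and music_box below 0.3 N), for 0.2 s.
2. with the lid open, the start button is pressed down (at least 5 of its 6 mm) (value of joint lid above 1.85 rad and value of joint start_button above 0.005 m), for 0.05 s.
At the end, for the whole second after the job is handed in: The lid rests open on its stop (beyond 1.85 rad) and still, the button has come up again (less than 1.5 mm down), the box stands level within 40 mm of where it was, and every other thing stands upright within 30 mm of where it was (value of joint lid above 1.85 rad and velocity of joint lid between -0.1 and 0.1 rad/s and value of joint start_button below 0.0015 m and distance of music_box from where it was at the start of the episode below 0.04 m and angle between music_box's own z axis and vertical below 0.05 rad and height (world z) of music_box below 0.006 m and linear speed of music_box below 0.02 m/s and distance of each of hedgehog, pyramid, bottle, monitor, teether, cream from where it was at the start of the episode below 0.03 m and angle between each of hedgehog, pyramid, bottle, monitor, teether, cream's own z axis and vertical below 0.1 rad); the robot touches nothing.
It fails at once if the music box is lifted or tipped (height (world z) of music_box above 0.012 m or angle between music_box's own z axis and vertical above 0.12 rad).
It fails at once if the music box is shoved more than 40 mm from its place (distance of music_box from where it was at the start of the episode above 0.04 m).
It fails at once if another thing is moved more than 30 mm (distance of any of hedgehog, pyramid, bottle, monitor, teether, cream from where it was at the start of the episode above 0.03 m).
It fails at once if another thing is lifted (height (world z) of any of hedgehog, pyramid, bottle, monitor, teether, cream above 0.015 m).
It fails at once if another thing is knocked over (angle between any of hedgehog, pyramid, bottle, monitor, teether, cream's own z axis and vertical above 0.3 rad).
It also fails if it takes over 51 s, if anything falls off the work surface, if the arm or the gripper's body presses on something with over 40 N, if the wrist force passes 120 N, or if a joint passes its speed limit or range.

## Working session

There is one attempt and no reset: what is moved stays moved. The work goes in short steps, Python scripts to look and compute and a tool call to move; the robot and the scene stay as the last step left them, time stands still between calls to the robot, and variables do not carry over. Pictures are saved under pics/ and viewed, at most 10 in all, crops included, and the job is handed in when it is done.

Besides the shell and the picture viewer there is one more tool, called as name(argument=value, ...), one argument or row to a line, values as JSON. carry_out: Moves the arm, as the interface text tells. Its arguments: {"type":"object","properties":{"slide":{"type":"array","items":{"type":"array","items":{"type":"number","minimum":-1,"maximum":1}}},"dr":{"type":"array","items":{"type":"array","items":{"type":"number","minimum":-1,"maximum":1}}},"gripper":{"type":"array","items":{"type":"number"}},"newtons":{"type":"number"}},"required":["slide","dr","gripper"]}

```bash
mkdir -p pics
cat > h.py <<'E'
from cell import *
import numpy as np, cv2
def K(n):
    m=camera_model(n); f=240/np.tan(np.radians(m['vfov'])/2); return m,f
def proj(n,P):
    m,f=K(n); c=np.atleast_2d(P)@np.array(m['R']).T+np.array(m['t']); s=c[:,:2]/c[:,2:]
    s=s*(1+m['k1']*(s**2).sum(1,keepdims=True)); return s*f+[m['cx'],m['cy']]
def back(n,uv,z):
    m,f=K(n); d=(np.array(uv,float)-[m['cx'],m['cy']])/f; s=d.copy()
    for _ in range(30): s=d/(1+m['k1']*(s@s))
    R=np.array(m['R']);C=-R.T@np.array(m['t']);r=R.T@np.array([*s,1]); return C+r*(z-C[2])/r[2]
def snap(n,f): cv2.imwrite('pics/'+f,camera(n)[:,:,::-1])
E
python3 - <<'E'
from h import *
for n in('scene','top'): snap(n,n+'1.png'); m=camera_model(n); print(n,m['vfov'],m['k1'],-np.array(m['R']).T@np.array(m['t']))
print(read_state())
E
```

```text
scene 54.41699731957554 0.03677281244987161 [1082.4622893  -182.82204706  914.7385021 ]
top 51.43260611335848 -0.05816642571568013 [399.1461743  -78.66200104 955.45876022]
{'clock': 0.1, 'joints': array([ 1.18336990e+00,  3.00418432e-01,  1.52148896e+00,  9.00406550e-06,
        1.32066434e+00, -6.65872011e-02]), 'qd': array([-1.08826185e-03, -1.62257219e-03, -9.33128994e-04,  1.64039320e-03,
       -9.20257008e-04, -6.20805288e-05]), 'effort': array([ 2.38920344e-03, -5.32648408e+01, -3.53279901e+01,  7.10353651e-02,
        2.35564588e-02, -8.15371391e-05]), 'eef_pos': array([173.39933568, 521.82555155, 302.15413396]), 'eef_rot': array([-3.14061633e+00, -7.38479484e-05,  2.82075116e+00]), 'wrist_force': array([ 0.32291942,  0.77983461, -0.25190558]), 'moment': array([-0.04232427, -0.02280049, -0.01768466]), 'finger_force': 0.0, 'finger_gap': 93.97359887794899}
```

View pics/top1.png

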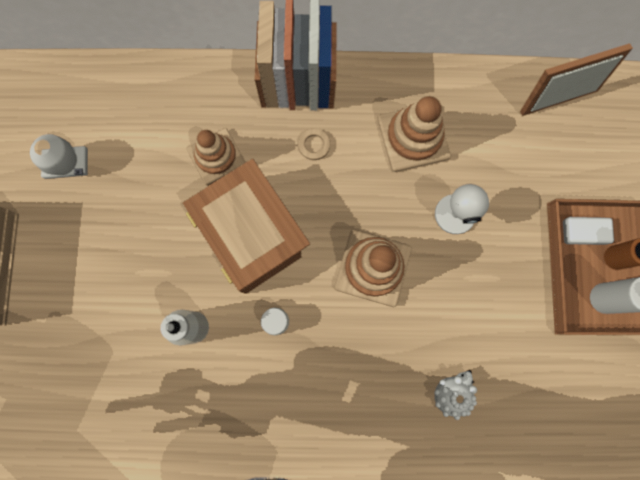

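View pics/scene1.png

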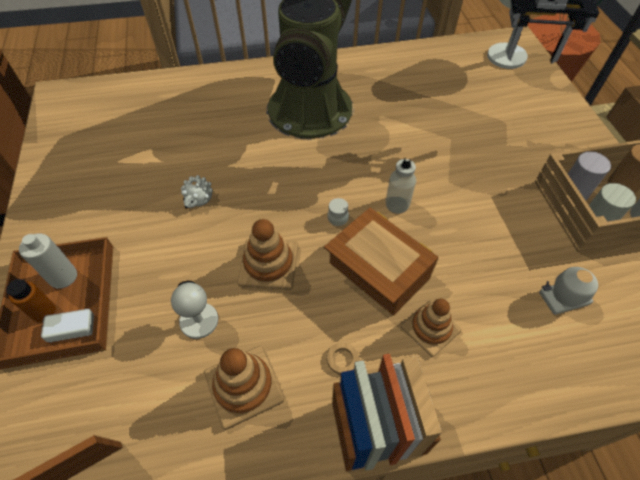

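Run:
```python
from h import *
print(proj('top',[[400,0,0],[500,0,0],[400,100,0],[0,0,0]]))
for p in[(184,208),(253,161),(308,241),(242,288)]: print(back('top',p,93))
im=cv2.imread('pics/top1.png')[140:310,160:330]; a=cv2.resize(im,None,fx=3.5,fy=3.5,interpolation=2)[:590]
im=cv2.imread('pics/scene1.png')[190:350,310:470]
b=cv2.resize(im,(400,400),interpolation=2)
c=np.zeros((595,800,3),np.uint8); c[:590,:400]=cv2.resize(a,(400,590)) ;c[:400,400:]=b
a=cv2.resize(cv2.imread('pics/top1.png')[145:305,170:330],(400,400),interpolation=2); c[:]=0;c[:400,:400]=a;c[:400,400:]=b
cv2.imwrite('pics/z1.png',c)
```

```text
[[271.93033868 325.47970987]
 [273.43399065 272.86780074]
 [219.19734861 324.55985812]
 [266.19984769 549.91449378]]
[603.38130054 155.1692438   93.        ]
[692.54084708  35.44950919  93.        ]
[547.28191765 -66.68446217  93.        ]
[463.04632492  45.94246076  93.        ]
```

View pics/z1.png

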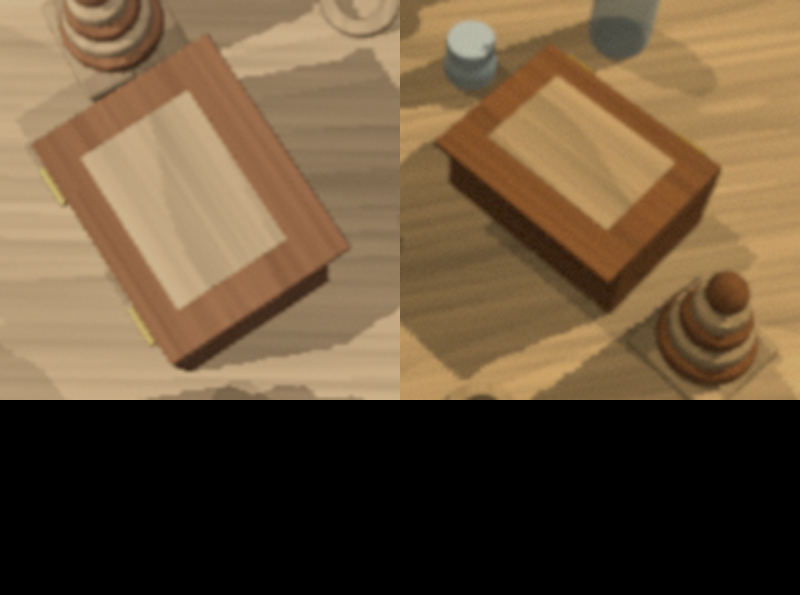

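Run:
```python
from h import *
import cell
from scipy.optimize import least_squares
print([d for d in dir(cell) if d[0]!='_'])
t=np.array([(183.6,203.8),(253.2,159.4),(310,243),(241.5,290)]); s=np.array([(438,257),(395,303),(324,248),(371,208)])
L=np.array([(65,-95,93),(-85,-95,93),(-85,95,93),(65,95,93)],float)
def W(p,L):
    c,n=np.cos(p[2]),np.sin(p[2]); L=np.atleast_2d(L); return np.c_[p[0]+c*L[:,0]-n*L[:,1],p[1]+n*L[:,0]+c*L[:,1],L[:,2]]
f=lambda p:np.r_[(proj('top',W(p,L))-t).ravel(),(proj('scene',W(p,L))-s).ravel()]
r=least_squares(f,[576,45,2.2],x_scale=[10,10,.1]); print(r.x,np.degrees(r.x[2]),r.fun.round(1))
for n,q in dict(lip=(-85,0,85),lipC=(-85,95,85),lipB=(-85,-95,85),button=(-20,45,64),hinge=(65,0,85)).items(): print(n,W(r.x,q).round(0))
for n,q,z in[('bigpyr foot corners top',(355,232),8),('',(410,245),8),('',(396,304),8),('',(334,289),8),('smallpyr',(215,165),5),('cream',(274,322),40),('bottle',(190,327),60),('teether',(313,144),6),('monitorfoot',(457,214),5),('midpyr top',(428,108),120),('p',(383,258),120)]: print(n,back('top',q,z).round(0))
```

```text
['Unreachable', 'camera', 'camera_model', 'read_state', 'sign_off']
[573.80184091  53.04404269   2.18787071] 125.35575805210564 [-2.5 -1.5 -1.8 -2.6  0.6 -1.  -2.6  0.5 -0.3 -0.9 -2.6 -0.1 -2.2 -1.1
 -3.2 -1.3]
lip [[623. -16.  85.]]
lipC [[546. -71.  85.]]
lipB [[700.  39.  85.]]
button [[549.  11.  64.]]
hinge [[536. 106.  85.]]
bigpyr foot corners top [ 581. -156.    8.]
 [ 557. -263.    8.]
 [ 443. -234.    8.]
 [ 470. -116.    8.]
smallpyr [713. 123.   5.]
cream [406.  -7.  40.]
bottle [395. 141.  60.]
teether [760. -72.   6.]
monitorfoot [ 621. -358.    5.]
midpyr top [ 789. -279.  120.]
p [ 515. -195.  120.]
```

```bash
cat >> h.py <<'E'
from scipy.spatial.transform import Rotation as Ro
C=np.array([573.8,53.,0]); YAW=2.1879
X=np.array([np.cos(YAW),np.sin(YAW),0]); Y=np.array([-X[1],X[0],0]); Z=np.array([0,0,1.])
def bw(p): return C+p[0]*X+p[1]*Y+p[2]*Z
def plan(tip,tilt):
    "tip: box frame mm; tilt deg from vertical, fingers toward +box x"
    a=np.radians(tilt); d=np.sin(a)*X-np.cos(a)*Z; y=-Y; M=np.c_[np.cross(y,d),y,d]
    s=read_state(); R0=Ro.from_euler('xyz',s['eef_rot']); tcp=bw(tip)-97*d
    print('tcp',tcp.round(0),'slide',((tcp-s['eef_pos'])/250).round(3),'dr',((Ro.from_matrix(M)*R0.inv()).as_rotvec()/(2*np.pi)).round(4))
def now():
    s=read_state(); R=Ro.from_euler('xyz',s['eef_rot']).as_matrix(); t=s['eef_pos']+97*R[:,2]-C
    print(round(s['clock'],2),'joints',s['joints'].round(2),'tcp',s['eef_pos'].round(1),'tip(box)',np.round([t@X,t@Y,t[2]],1),'d(box)',np.round([R[:,2]@X,R[:,2]@Y,R[2,2]],2),'F(box)',np.round([s['wrist_force']@X,s['wrist_force']@Y,s['wrist_force'][2]],1),'gap',s['finger_gap'].round(1))
E
python3 -c "
from h import *
now();plan([-125,0,230],0);plan([-125,0,200],45)"
```

```text
Traceback (most recent call last):
  File "h.py", line 24, in now
    print(round(s['clock'],2),'joints',s['joints'].round(2),'tcp',s['eef_pos'].round(1),'tip(box)',np.round([t@X,t@Y,t[2]],1),'d(box)',np.round([R[:,2]@X,R[:,2]@Y,R[2,2]],2),'F(box)',np.round([s['wrist_force']@X,s['wrist_force']@Y,s['wrist_force'][2]],1),'gap',s['finger_gap'].round(1))
                                                                                                                                                                                                                                                                     ^^^^^^^^^^^^^^^^^^^^^
AttributeError: 'float' object has no attribute 'round'
```

```bash
sed -i "s/s\['finger_gap'\].round(1)/round(s['finger_gap'],1)/" h.py
python3 -c "
from h import *
now();plan([-125,0,230],0);plan([-125,0,200],45)"
```

```text
0.1 joints [ 1.18  0.3   1.52  0.    1.32 -0.07] tcp [173.4 521.8 302.2] tip(box) [614.   55.3 205.2] d(box) [-0.  0. -1.] F(box) [ 0.4 -0.7 -0.3] gap 94.0
tcp [646. -49. 327.] slide [ 1.891 -2.283  0.099] dr [ 1.000e-04 -1.000e-04 -1.007e-01]
tcp [ 686. -105.  269.] slide [ 2.05  -2.507 -0.134] dr [ 0.0757  0.102  -0.0955]
```

carry_out(
  slide=[
    [0.8,-0.95,0.1],
    [0.8,-0.95,0.1],
    [0.8,-0.95,0.1],
    [0.8,-0.95,0.1],
    [0.8,-0.95,0.1],
    [0.8,-0.95,0.1],
    [0.8,-0.95,0.1],
    [0.8,-0.95,0.1],
  ],
  dr=[
    [0,0,-0.1],
    [0,0,-0.1],
    [0,0,-0.1],
    [0,0,-0.1],
    [0,0,-0.1],
    [0,0,-0.1],
    [0,0,-0.1],
    [0,0,-0.1],
  ],
  gripper=[0,0,0,0,0,0,0,0],
)

```text
clock: 0.77
eef_pos: [375.3, 281.5, 327.9]
eef_rot: [3.141, 0.001, 2.19]
wrist_force: [0.4, 0.2, 0.3]
finger_gap: 44.1
finger_force: 0.0
```

carry_out(
  slide=[
    [0.9,-0.95,0.05],
    [0.9,-0.95,0.05],
    [0.9,-0.95,0.05],
    [0.9,-0.95,0.05],
    [0.9,-0.95,0.05],
    [0.9,-0.95,0.05],
    [0.9,-0.95,0.05],
    [0.9,-0.95,0.05],
  ],
  dr=[
    [0,0,0],
    [0,0,0],
    [0,0,0],
    [0,0,0],
    [0,0,0],
    [0,0,0],
    [0,0,0],
    [0,0,0],
  ],
  gripper=[0,0,0,0,0,0,0,0],
)

```text
clock: 1.43
eef_pos: [599.7, 44.6, 339.8]
eef_rot: [-3.141, -0.0, 2.192]
wrist_force: [0.0, -0.1, 0.6]
finger_gap: 0.5
finger_force: 0.0
```

```bash
python3 -c "
from h import *
now();plan([-125,0,200],45)"
```

```text
1.43 joints [ 0.01  0.39  1.31 -0.    1.44 -0.61] tcp [599.7  44.6 339.8] tip(box) [-21.9 -16.2 242.8] d(box) [ 0.  0. -1.] F(box) [-0.1  0.   0.6] gap 0.5
tcp [ 686. -105.  269.] slide [ 0.345 -0.598 -0.285] dr [ 0.1018  0.0724 -0.0006]
```

carry_out(
  slide=[
    [0.34,-0.6,-0.2],
    [0.34,-0.6,-0.2],
    [0.34,-0.6,-0.2],
    [0.34,-0.6,-0.2],
    [0.34,-0.6,-0.2],
    [0.34,-0.6,-0.2],
    [0.34,-0.6,-0.2],
    [0.34,-0.6,-0.2],
    [0.34,-0.6,-0.2],
    [0.34,-0.6,-0.2],
  ],
  dr=[
    [0.102,0.072,0],
    [0.102,0.072,0],
    [0.102,0.072,0],
    [0.102,0.072,0],
    [0.102,0.072,0],
    [0.102,0.072,0],
    [0.102,0.072,0],
    [0.102,0.072,0],
    [0.102,0.072,0],
    [0.102,0.072,0],
  ],
  gripper=[0,0,0,0,0,0,0,0,0,0],
)

```text
clock: 2.27
eef_pos: [683.4, -102.5, 290.7]
eef_rot: [3.134, -0.782, 2.196]
wrist_force: [0.5, 0.5, -0.8]
finger_gap: 0.1
finger_force: 0.0
```

```bash
python3 -c "
from h import *
now();plan([-110,0,70],45);plan([-110,0,70],60)"
```

```text
2.27 joints [-0.31  0.91  0.72  0.52  2.12 -0.8 ] tcp [ 683.4 -102.5  290.7] tip(box) [-121.9    0.4  221.9] d(box) [ 0.7  -0.   -0.71] F(box) [ 0.1 -0.7 -0.8] gap 0.1
tcp [677. -93. 139.] slide [-0.025  0.04  -0.608] dr [-0.0001  0.001  -0.0005]
tcp [ 686. -105.  119.] slide [ 0.01  -0.011 -0.689] dr [ 0.0339  0.0252 -0.0004]
```

```bash
python3 -c "
from h import *
plan([-118,0,63],55)"
```

```text
tcp [ 688. -108.  119.] slide [ 0.018 -0.022 -0.688] dr [ 0.0226  0.0171 -0.0004]
```

carry_out(
  slide=[
    [0.018,-0.022,-0.3],
    [0.018,-0.022,-0.3],
    [0.018,-0.022,-0.5],
    [0.018,-0.022,-0.5],
    [0.018,-0.022,-0.6],
    [0.018,-0.022,-0.688],
    [0.018,-0.022,-0.688],
    [0.018,-0.022,-0.688],
  ],
  dr=[
    [0.0226,0.017,0],
    [0.0226,0.017,0],
    [0.0226,0.017,0],
    [0.0226,0.017,0],
    [0.0226,0.017,0],
    [0.0226,0.017,0],
    [0.0226,0.017,0],
    [0.0226,0.017,0],
  ],
  gripper=[0,0,0,0,0,0,0,0],
)

```text
clock: 2.93
eef_pos: [688.2, -108.1, 120.0]
eef_rot: [3.14, -0.961, 2.192]
wrist_force: [0.2, 0.2, 0.4]
finger_gap: 0.2
finger_force: 0.0
```

```bash
python3 -c "
from h import *
now();plan([-79,0,63],55)
a=camera('scene')[170:370,230:430,::-1];b=camera('top')[130:330,170:370,::-1]
cv2.imwrite('pics/s2.png',np.hstack([cv2.resize(q,(400,400),interpolation=2) for q in(a,b)]))"
```

```text
2.93 joints [-0.33  1.15  0.73  0.57  2.05 -0.89] tcp [ 688.2 -108.1  120. ] tip(box) [-1.181e+02  1.000e-01  6.440e+01] d(box) [ 0.82  0.   -0.57] F(box) [ 0.  -0.3  0.4] gap 0.2
tcp [665. -76. 119.] slide [-0.091  0.128 -0.005] dr [-0.0002  0.0001 -0.0005]
```

View pics/s2.png

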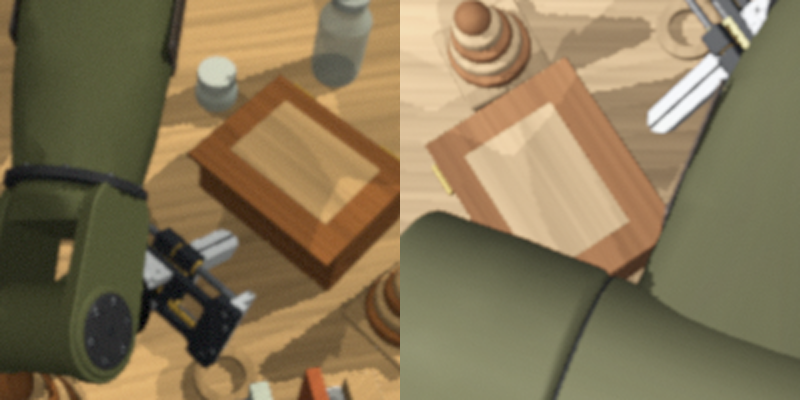

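carry_out(
  slide=[
    [-0.03,0.042,-0.004],
    [-0.06,0.085,-0.004],
    [-0.09,0.127,-0.004],
    [-0.09,0.127,-0.004],
  ],
  dr=[
    [0,0,0],
    [0,0,0],
    [0,0,0],
    [0,0,0],
  ],
  gripper=[0,0,0,0],
)

```text
clock: 3.37
eef_pos: [665.3, -75.3, 119.7]
eef_rot: [3.138, -0.96, 2.194]
wrist_force: [0.3, 0.0, 0.8]
finger_gap: 0.3
finger_force: 0.0
```

```bash
python3 -c "
from h import *
now()"
```

```text
3.37 joints [-0.3   1.07  0.89  0.57  1.97 -0.92] tcp [665.3 -75.3 119.7] tip(box) [-78.1  -0.3  64.1] d(box) [ 0.82  0.   -0.57] F(box) [-0.2 -0.3  0.8] gap 0.3
```

carry_out(
  slide=[
    [-0.002,0.003,0.03],
    [-0.004,0.006,0.06],
    [-0.007,0.01,0.085],
    [-0.008,0.012,0.115],
    [-0.01,0.014,0.145],
    [-0.012,0.016,0.18],
    [-0.017,0.023,0.21],
    [-0.022,0.03,0.24],
    [-0.027,0.038,0.276],
    [-0.027,0.038,0.276],
  ],
  dr=[
    [0,0,0],
    [0,0,0],
    [0,0,0],
    [0,0,0],
    [0,0,0],
    [0,0,0],
    [0,0,0],
    [0,0,0],
    [0,0,0],
    [0,0,0],
  ],
  gripper=[0,0,0,0,0,0,0,0,0,0],
)

```text
clock: 4.2
eef_pos: [658.8, -67.0, 188.4]
eef_rot: [3.138, -0.96, 2.193]
wrist_force: [0.9, -0.4, -0.4]
finger_gap: 0.3
finger_force: 0.4
```

```bash
python3 -c "
from h import *
now()
a=camera('scene')[130:330,230:430,::-1];b=camera('top')[130:330,170:370,::-1]
cv2.imwrite('pics/s3.png',np.hstack([cv2.resize(q,(400,400),interpolation=2) for q in(a,b)]))"
```

```text
4.2 joints [-0.29  0.96  0.92  0.6   2.03 -0.86] tcp [658.8 -67.  188.4] tip(box) [-67.6   0.2 132.8] d(box) [ 0.82  0.   -0.57] F(box) [-0.9 -0.5 -0.4] gap 0.3
```

View pics/s3.png

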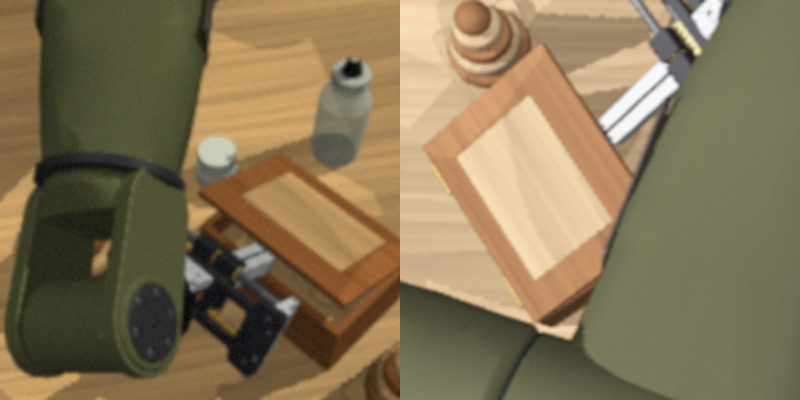

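carry_out(
  slide=[
    [-0.012,0.016,0.044],
    [-0.026,0.036,0.088],
    [-0.042,0.059,0.128],
    [-0.058,0.082,0.168],
    [-0.077,0.108,0.204],
    [-0.097,0.137,0.236],
    [-0.121,0.17,0.268],
    [-0.144,0.202,0.292],
    [-0.144,0.202,0.292],
  ],
  dr=[
    [0,0,0],
    [0,0,0],
    [0,0,0],
    [0,0,0],
    [0,0,0],
    [0,0,0],
    [0,0,0],
    [0,0,0],
    [0,0,0],
  ],
  gripper=[0,0,0,0,0,0,0,0,0],
)

```text
clock: 5.05
eef_pos: [622.0, -15.2, 261.3]
eef_rot: [3.138, -0.961, 2.194]
wrist_force: [1.1, -0.5, -0.4]
finger_gap: 0.4
finger_force: 0.2
```

```bash
python3 -c "
from h import *
now()"
```

```text
5.05 joints [-0.23  0.78  1.08  0.64  2.02 -0.8 ] tcp [622.  -15.2 261.3] tip(box) [ -4.    0.3 205.7] d(box) [ 0.82  0.   -0.57] F(box) [-1.1 -0.6 -0.4] gap 0.4
```

carry_out(
  slide=[
    [-0.021,0.029,0.008],
    [-0.042,0.059,0.014],
    [-0.063,0.088,0.02],
    [-0.084,0.117,0.024],
    [-0.104,0.147,0.024],
    [-0.125,0.176,0.022],
    [-0.144,0.202,0.018],
    [-0.162,0.228,0.014],
    [-0.181,0.254,0.008],
    [-0.2,0.28,0.0],
  ],
  dr=[
    [0,0,0],
    [0,0,0],
    [0,0,0],
    [0,0,0],
    [0,0,0],
    [0,0,0],
    [0,0,0],
    [0,0,0],
    [0,0,0],
    [0,0,0],
  ],
  gripper=[0,0,0,0,0,0,0,0,0,0],
)

```text
clock: 5.88
eef_pos: [572.2, 53.8, 259.0]
eef_rot: [3.141, -0.962, 2.191]
wrist_force: [-0.7, 0.4, -0.1]
finger_gap: 1.0
finger_force: 0.0
```

```bash
python3 -c "
from h import *
now();plan([-10,45,230],0)
a=camera('scene')[110:310,270:470,::-1];b=camera('top')[130:330,150:350,::-1]
cv2.imwrite('pics/s4.png',np.hstack([cv2.resize(q,(400,400),interpolation=2) for q in(a,b)]))"
```

```text
5.88 joints [-0.15  0.65  1.3   0.67  1.9  -0.79] tcp [572.2  53.8 259. ] tip(box) [ 81.2   1.  203.5] d(box) [ 0.82  0.   -0.57] F(box) [ 0.7  0.3 -0.1] gap 1.0
tcp [543.  19. 327.] slide [-0.117 -0.14   0.272] dr [-0.1248 -0.0887 -0.0003]
```

View pics/s4.png

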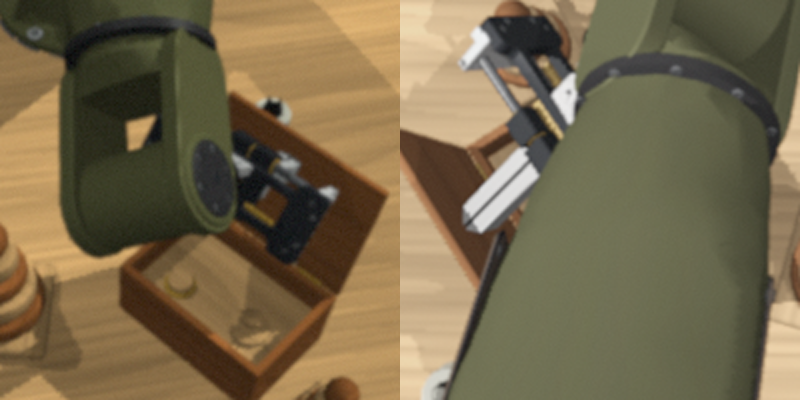

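carry_out(
  slide=[
    [0.06,-0.09,0.05],
    [0.12,-0.18,0.1],
    [0.16,-0.24,0.2],
    [0.16,-0.24,0.3],
    [0.16,-0.24,0.3],
  ],
  dr=[
    [0,0,0],
    [0,0,0],
    [0,0,0],
    [0,0,0],
    [0,0,0],
  ],
  gripper=[0,0,0,0,0],
)

```text
clock: 6.4
eef_pos: [613.4, -8.0, 338.6]
eef_rot: [3.133, -0.957, 2.196]
wrist_force: [0.2, -0.5, 0.0]
finger_gap: 0.3
finger_force: 0.0
```

```bash
python3 -c "
from h import *
now();plan([-30,45,200],0)"
```

```text
6.4 joints [-0.23  0.69  1.04  0.69  2.11 -0.7 ] tcp [613.4  -8.  338.6] tip(box) [  6.7   2.8 282.7] d(box) [ 0.82 -0.   -0.58] F(box) [-0.5  0.1  0. ] gap 0.3
tcp [554.   2. 297.] slide [-0.236  0.042 -0.166] dr [-0.1247 -0.0876 -0.0005]
```

carry_out(
  slide=[
    [-0.1,0.0,0.0],
    [-0.236,0.042,0.0],
    [-0.236,0.042,0.0],
    [-0.236,0.042,0.0],
    [-0.236,0.042,0.0],
    [-0.236,0.042,-0.1],
    [-0.236,0.042,-0.16],
    [-0.236,0.042,-0.16],
    [-0.236,0.042,-0.16],
    [-0.236,0.042,-0.16],
  ],
  dr=[
    [-0.1247,-0.0876,0],
    [-0.1247,-0.0876,0],
    [-0.1247,-0.0876,0],
    [-0.1247,-0.0876,0],
    [-0.1247,-0.0876,0],
    [-0.1247,-0.0876,0],
    [-0.1247,-0.0876,0],
    [-0.1247,-0.0876,0],
    [-0.1247,-0.0876,0],
    [-0.1247,-0.0876,0],
  ],
  gripper=[0,0,0,0,0,0,0,0,0,0],
)

```text
clock: 7.23
eef_pos: [553.5, 4.2, 294.4]
eef_rot: [-3.136, -0.007, 2.188]
wrist_force: [-0.6, 0.3, 0.4]
finger_gap: 0.3
finger_force: 0.0
```

```bash
python3 -c "
from h import *
now();plan([-20,45,75],0);print(proj('scene',[bw([-20,45,64])]),proj('top',[bw([-20,45,64])]))
a=camera('scene')[160:310,300:450,::-1];b=camera('top')[130:330,150:350,::-1]
cv2.imwrite('pics/s5.png',np.hstack([cv2.resize(q,(400,400),interpolation=2) for q in(a,b)]))"
```

```text
7.23 joints [-0.06  0.32  1.52  0.    1.31 -0.68] tcp [553.5   4.2 294.4] tip(box) [-27.4  45.3 197.4] d(box) [ 0.01  0.01 -1.  ] F(box) [0.6 0.3 0.4] gap 0.3
tcp [549.  11. 172.] slide [-0.019  0.026 -0.49 ] dr [-0.0004 -0.0013 -0.0001]
[[358.86298573 249.54278418]] [[265.5596787  242.28732069]]
```

View pics/s5.png

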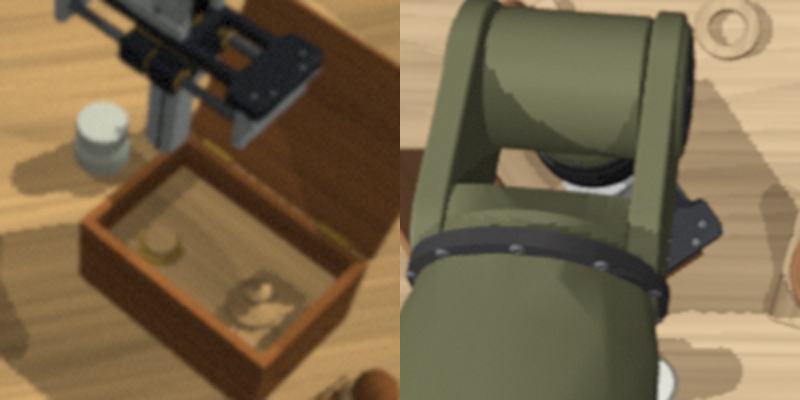

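carry_out(
  slide=[
    [-0.019,0.026,-0.15],
    [-0.019,0.026,-0.3],
    [-0.019,0.026,-0.4],
    [-0.019,0.026,-0.46],
    [-0.019,0.026,-0.49],
    [-0.019,0.026,-0.51],
    [-0.019,0.026,-0.51],
  ],
  dr=[
    [0,-0.001,0],
    [0,-0.001,0],
    [0,-0.001,0],
    [0,-0.001,0],
    [0,-0.001,0],
    [0,-0.001,0],
    [0,-0.001,0],
  ],
  gripper=[0,0,0,0,0,0,0],
)

```text
clock: 7.92
eef_pos: [549.1, 9.8, 166.4]
eef_rot: [-3.141, -0.002, 2.187]
wrist_force: [0.3, 0.7, 0.3]
finger_gap: 0.5
finger_force: 0.0
```

```bash
python3 -c "
from h import *
now();plan([-20,45,57.5],0)"
```

```text
7.92 joints [-0.05  0.45  1.66  0.    1.04 -0.67] tcp [549.1   9.8 166.4] tip(box) [-20.7  45.1  69.4] d(box) [ 0.  0. -1.] F(box) [ 0.4 -0.6  0.3] gap 0.5
tcp [549.  11. 154.] slide [-0.002  0.003 -0.048] dr [-0.0002 -0.0002  0.0002]
```

carry_out(
  slide=[
    [0,0,-0.016],
    [0,0,-0.03],
    [0,0,-0.04],
    [0,0,-0.048],
    [0,0,-0.048],
    [0,0,-0.048],
  ],
  dr=[
    [0,0,0],
    [0,0,0],
    [0,0,0],
    [0,0,0],
    [0,0,0],
    [0,0,0],
  ],
  gripper=[0,0,0,0,0,0],
)

```text
clock: 8.42
eef_pos: [549.4, 10.1, 155.4]
eef_rot: [3.14, 0.0, 2.187]
wrist_force: [2.1, -1.0, 5.0]
finger_gap: 0.4
finger_force: 2.5
```

```bash
python3 -c "
from h import *
now()"
```

```text
8.42 joints [-0.05  0.46  1.66  0.    1.01 -0.67] tcp [549.4  10.1 155.4] tip(box) [-20.9  44.6  58.4] d(box) [-0. -0. -1.] F(box) [-2.  -1.1  5. ] gap 0.4
```

Force is about 5 N, near full travel; press a few mm further to be certain, then release.

carry_out(
  slide=[
    [0,0,-0.006],
    [0,0,-0.012],
    [0,0,-0.012],
    [0,0,-0.012],
  ],
  dr=[
    [0,0,0],
    [0,0,0],
    [0,0,0],
    [0,0,0],
  ],
  gripper=[0,0,0,0],
)

```text
clock: 8.75
eef_pos: [549.5, 10.1, 154.3]
eef_rot: [3.14, 0.001, 2.188]
wrist_force: [-9.1, -0.5, 27.7]
finger_gap: 0.5
finger_force: 13.9
```

carry_out(
  slide=[
    [0,0,0.03],
    [0,0,0.08],
    [0,0,0.2],
    [0,0,0.35],
    [0,0,0.5],
    [0,0,0.6],
    [0,0,0.6],
    [0,0,0.6],
  ],
  dr=[
    [0,0,0],
    [0,0,0],
    [0,0,0],
    [0,0,0],
    [0,0,0],
    [0,0,0],
    [0,0,0],
    [0,0,0],
  ],
  gripper=[0,0,0,0,0,0,0,0],
)

```text
clock: 9.42
eef_pos: [549.0, 10.2, 302.6]
eef_rot: [3.14, 0.0, 2.188]
wrist_force: [0.2, -0.1, -1.0]
finger_gap: 0.6
finger_force: 0.0
```

```bash
python3 -c "
from h import *
now();snap('scene','s6.png')"
```

```text
9.42 joints [-0.05  0.3   1.52  0.    1.32 -0.67] tcp [549.   10.2 302.6] tip(box) [-20.6  44.8 205.6] d(box) [-0. -0. -1.] F(box) [-0.2 -0.1 -1. ] gap 0.6
```

View pics/s6.png

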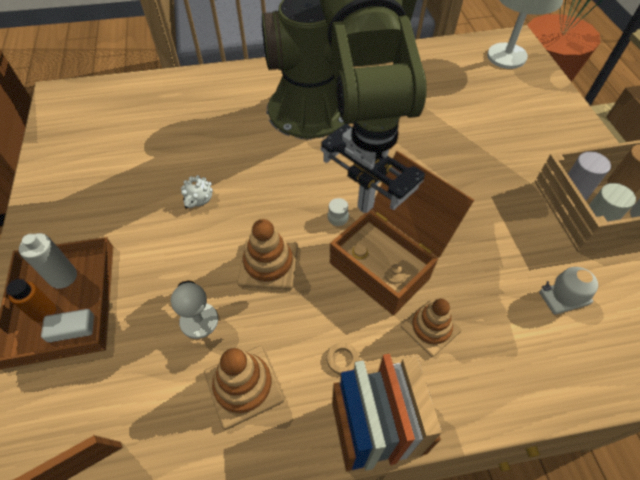

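The lid rests open, the button at (360,250) is clear of the fingers, 27.7 N showed it bottomed out, and all other things stand where they were.

```bash
python3 -c "
from cell import *
print(sign_off())"
```

```text
the job is handed in; nothing more can be done
None
```

I handed the job in with the lid leaning back open, the button pressed to its stop and released, and nothing visibly moved in the last picture; sign-off returned no verdict.

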